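# Everything on the coffee table back on its own place

## Task

Three things on the coffee table lie on each other's places: put the remote flat inside the blue tray, lengthways, the candle jar upright in the middle of the round wooden coaster, and the speaker upright in the middle of the white charging pad. All three places are occupied at first, so park one thing on the empty cork mat on the way and let go of it there. Set everything down without dropping or tipping it, leave the mug, the plant and the books where they are, and let go of everything at the end.

Things in the scene. Friction and masses are not known exactly. Their poses are not given: they have to be found in the camera images.
- remote: the loose TV remote: black slab with rounded edges and small grey, blue and red buttons on top, 150 long (x) x 45 wide (y) x 24 high (z), about 0.1 to 0.2 kg. Origin: centre of its underside, z up. It lies at first across the round wooden coaster at any yaw. It may lie in the tray either way round.
- candle: the loose scented-candle jar: upright cylinder of amber glass with a paper band and a light wooden lid that is fixed on, diameter 62, height 78 with the lid, about 0.2 to 0.4 kg. Origin: centre of its underside, z up. It stands at first on the white charging pad.
- speaker: the loose portable speaker: upright grey fabric cylinder with a red top that bears a white plus sign, diameter 60, height 59, about 0.2 to 0.35 kg. Origin: centre of its underside, z up. It stands at first in the blue tray.
- coaster: the candle's place: round flat coaster of light wood, diameter 104, 10 thick, fixed to the table. Origin: centre of its underside, on the table; its top is 10 above the origin.
- charge_pad: the speaker's place: flat square white charging pad with a grey ring in the middle, 110 x 110, 10 thick, fixed to the table. Origin: centre of its underside, on the table; its top is 10 above the origin.
- tray: the remote's place: shallow blue tray, outside 190 (x) x 86 (y), rim top 9 above the table, walls 5 thick, inside 180 (x) x 76 (y), floor 4 above the table; fixed. Origin: centre of its underside, on the table; x is its long axis. A remote held with the fingertips 9 or more above its underside can be set on the tray's floor with the fingers clear of the rim.
- cork_mat: the free spot: square brown cork mat, 130 x 130, 6 thick, fixed to the table and empty at the start; anything may be parked on it. Origin: centre of its underside, on the table; its top is 6 above the origin. The four places (coaster, pad, tray, mat) swap their spots from start to start, at least 185 between centres.
- mug: bystander: loose white mug with a handle (its +y), diameter 80, height 90. Origin: centre of its underside.
- plant: bystander: loose small terracotta pot with a green succulent, diameter 84, about 105 high with its leaves. Origin: centre of its underside.
- books: bystander: loose pile of two books, red below and grey above, 150 x 110, 34 high. Origin: centre of its underside.
There are look-alikes about, which are no part of the job. Leave any yellow look-alike of the speaker alone.

How it is judged (in metres and radians):
On the way:
1. one of the three things is parked on the cork mat (its centre within 50 mm of the mat's), upright or flat, let go and at rest (((horizontal distance between remote and cork_mat below 0.05 m and z of remote in the frame of cork_mat between 0.003 and 0.01 m and angle between remote's own z axis and vertical below 0.1 rad and linear speed of remote below 0.02 m/s and angular speed of remote below 0.2 rad/s and contact force between the fingers and remote below 0.1 N) or (horizontal distance between candle and cork_mat below 0.05 m and z of candle in the frame of cork_mat between 0.003 and 0.01 m and angle between candle's own z axis and vertical below 0.1 rad and linear speed of candle below 0.02 m/s and angular speed of candle below 0.2 rad/s and contact force between the fingers and candle below 0.1 N) or (horizontal distance between speaker and cork_mat below 0.05 m and z of speaker in the frame of cork_mat between 0.003 and 0.01 m and angle between speaker's own z axis and vertical below 0.1 rad and linear speed of speaker below 0.02 m/s and angular speed of speaker below 0.2 rad/s and contact force between the fingers and speaker below 0.1 N))), for 0.2 s.
At the end, for the whole second after the job is handed in: Remote flat on the tray's floor, centre within 22 mm of the tray's along and across, length within 0.3 rad of the tray's (either way round); candle on the coaster and speaker on the pad, each upright and within 15 mm of the middle; all at rest and released (x of remote in the frame of tray between -0.022 and 0.022 m and y of remote in the frame of tray between -0.022 and 0.022 m and z of remote in the frame of tray between 0.001 and 0.008 m and angle between remote's own z axis and vertical below 0.06 rad and angle between the x axis of remote and the x axis of tray, either way round below 0.3 rad and linear speed of each of remote, candle, speaker below 0.02 m/s and angular speed of each of remote, candle, speaker below 0.2 rad/s and contact force between the fingers and remote below 0.1 N and horizontal distance between candle and coaster below 0.015 m and z of candle in the frame of coaster between 0.007 and 0.014 m and angle between each of candle, speaker's own z axis and vertical below 0.1 rad and contact force between the fingers and candle below 0.1 N and horizontal distance between speaker and charge_pad below 0.015 m and z of speaker in the frame of charge_pad between 0.007 and 0.014 m and contact force between the fingers and speaker below 0.1 N); the robot touches nothing.
It fails at once if the remote is dropped or flung (moves faster than 0.6 m/s while the fingers do not hold it; that is a fall of about 18 mm) (linear speed of remote above 0.6 m/s and contact force between the fingers and remote below 0.05 N).
It fails at once if the candle is dropped or flung (moves faster than 0.6 m/s while the fingers do not hold it; that is a fall of about 18 mm) (linear speed of candle above 0.6 m/s and contact force between the fingers and candle below 0.05 N).
It fails at once if the speaker is dropped or flung (moves faster than 0.6 m/s while the fingers do not hold it; that is a fall of about 18 mm) (linear speed of speaker above 0.6 m/s and contact force between the fingers and speaker below 0.05 N).
It fails at once if the remote, the candle or the speaker is tipped by more than 0.6 rad (angle between any of remote, candle, speaker's own z axis and vertical above 0.6 rad).
It fails at once if the mug, the plant or the books are moved by more than 20 mm (distance of any of mug, plant, books from where it was at the start of the episode above 0.02 m).
It also fails if it takes over 112 s, if anything falls off the work surface, if the arm or the gripper's body presses on something with over 40 N, if the wrist force passes 120 N, or if a joint passes its speed limit or range.

## Robot

A 6-joint arm with a two-finger parallel gripper is mounted at the origin on the work surface. World frame = base frame: x ahead of the robot, y to its left, z up, the work surface at z = 0. Lengths are in mm, angles in degrees, forces in N, time in s.
With the tool pointing down it reaches from about 375 to 975 mm from the base axis. Payload 3.8 kg.
Tool frame: the origin (TCP) lies at the very end of the fingers, on their centre line; the grasp point (between the pads) lies behind it (ctrl.tcp_to_grasp is the z of the grasp point in the tool frame, in mm); z points along the fingers, y is the line along which they close (so a half turn about z gives the same grasp; the last joint's range is limited). The gripper opens to 85 mm and grips with 20 to 120 N. Pads are 22 mm wide; open, the fingers measure 114 mm over their backs; the gripper's body (76 mm by 85 mm) begins 54 mm behind the grasp point. The pads swing forward as they close: fully open they stand 13 mm farther back than shut.
Start: joints at [67.099, 15.12, 91.902, -0, 72.978, -2.114], TCP at [239.55, 631.058, 231.28] pointing down, gripper open.
Joint ranges: [-150.88, 150.88], [-54.13, 125.18], [17.81, 147.31], [-75.09, 255.09], [0, 152.58], [-146.25, 146.25]. Speed limits (degrees/s): [147.25, 147.25, 180, 180, 180, 180].

## Interface

Orientations are given as a 3x3 rotation matrix whose columns are the frame's x, y, z axes.
In Python, from station import ctrl, imaging, ticket gives the robot as it stands. The module is installed in compiled form; this text tells all that it offers.
- The arm moves only by the tool carry_out, never from a script. Its argument "motion" is a list of rows, each an object of numbers: "x", "y", "z": the shift along the world's x, y, z normalised to -1 to 1, where 1 is 50 mm; "twist": the turn about the world's z normalised to -1 to 1, where 1 is 90 degrees. In form: [{"x": .., "y": .., "z": .., "twist": ..}, ...]. A call has exactly 8 rows; each row shifts and turns the commanded pose from where the row before left it; what a row does not reach is not made up. A row lasts 1/10 s, in which the tool goes at most 50 mm and 8.59 degrees, less where a joint would pass 70% of its speed; a pose out of reach is approached as far as the arm can. A call with a number of a shift or a turn outside -1 to 1 is refused whole. A call with a gripper value outside its range is refused whole. "gripper" is the opening, from -1 (shut) to 1 (fully open), set as the call begins (left out, the last holds). The fingers move at their own pace and stop on an object; the grip force is fixed at half the most. Time passes only in rows, so rows that do not move let the fingers close, or fill a call up. It gives the time, the measured TCP pose, the force, the opening and the grip force at its end, in the units of the state.
- ctrl.read_state(): the state, without advancing time (a new reading comes with each control period).
- imaging.get_image(name): name is "scene" or "top" or "wrist"; returns a dict with "image" (384x512x3 uint8, blue, green, red), "K" (3x3 intrinsics, pixels), "k1" (the pictures are not rectified: a ray, as slopes to the right and down, at radius r is drawn at 1 + k1 r^2 times it, then the intrinsics apply), "extrinsics" (4x4, takes a point from camera to world coordinates). Camera axes: x right, y up, looking along -z (the intrinsics and any distortion apply to the point x, -y, -z); pixel columns grow to the right and rows downward; lengths in mm; the calibration is good to about 2 mm. A picture is of the moment at which its call begins. There is no depth.
- ticket.finish_job(): hands the job in; it is judged then, once.
The state is a dict: "t": time; "joint_positions": joint angles; "qvel": joint speeds; "joint_efforts": joint torques, N m; "tool_pos": TCP position; "tool_rot": TCP orientation; "contact_force": force on the tool from outside, world axes, zero at the start; "torque": the same for the moment, N m; "gripper_width": finger opening in mm; "grip_force": force on a finger pad.
Only numpy, scipy, OpenCV 4.12 (cv2) and the standard library are available. Lean on these libraries where they do the work, as an engineer would, in place of code of your own. Each camera call takes 0.05 s, during which the arm holds its last target. There are 200 camera calls.

## Working session

There is one attempt and no reset: what is moved stays moved. The work goes in short steps, Python scripts to look and compute and a tool call to move; the robot and the scene stay as the last step left them, time stands still between calls to the robot, and variables do not carry over. Pictures are saved under pics/ and viewed, at most 14 in all, crops included, and the job is handed in when it is done.

Besides the shell and the picture viewer there is one more tool, called after ">>>" as name([rows], argument=value, ...), one row to a line, values as JSON. carry_out: Moves the arm, as the interface text tells. Scaled input: -1 to 1 covers 50 mm each way for a shift and 90 degrees each way for a turn. Its arguments: {"type":"object","properties":{"motion":{"type":"array"},"gripper":{"type":"number"}},"required":["motion"]}

```bash
mkdir -p pics
cat > h.py <<'E'
import numpy as np, cv2
from station import ctrl, imaging, ticket
def rays(d,uv):
    uv=np.asarray(uv,float).reshape(-1,2);K=d["K"]
    p=np.c_[(uv[:,0]-K[0][2])/K[0][0],(uv[:,1]-K[1][2])/K[1][1]]
    q=p.copy()
    for _ in range(20): q=p/(1+d["k1"]*(q**2).sum(1,keepdims=True))
    E=np.array(d["extrinsics"]);v=np.c_[q[:,0],-q[:,1],-np.ones(len(q))]@E[:3,:3].T
    return E[:3,3],v
def onz(d,uv,z):
    o,v=rays(d,uv);return o+v*((z-o[2])/v[:,2:3])
E
python3 - <<'E'
from h import *
for n in("top","scene"):
    d=imaging.get_image(n);cv2.imwrite(f"pics/{n}0.png",d["image"]);np.save(f"pics/{n}0.npy",d,allow_pickle=True)
    print(n,np.array(d["K"]).round(1).tolist(),d["k1"],np.array(d["extrinsics"]).round(2).tolist())
s=ctrl.read_state();print(s,ctrl.tcp_to_grasp)
E
```

```text
top [[350.6, 0.0, 255.8], [0.0, 350.6, 191.3], [0.0, 0.0, 1.0]] -0.06027670012832666 [[0.02, 1.0, -0.04, 528.81], [-1.0, 0.02, 0.01, -13.34], [0.01, 0.04, 1.0, 1065.78], [0.0, 0.0, 0.0, 1.0]]
scene [[409.4, 0.0, 254.6], [0.0, 409.4, 190.8], [0.0, 0.0, 1.0]] -0.09767945209859226 [[-0.88, -0.32, 0.34, 1023.86], [0.47, -0.6, 0.65, 827.62], [-0.0, 0.74, 0.68, 961.07], [0.0, 0.0, 0.0, 1.0]]
{'t': 0.1, 'joint_positions': array([ 6.70984736e+01,  1.51663359e+01,  9.19753923e+01, -8.34136063e-04,
        7.29795268e+01, -2.11550482e+00]), 'qvel': array([-0.05036165, -0.11221794, -0.153465  , -0.10713093,  0.06922155,
        0.08526368]), 'joint_efforts': array([ 1.06162042e-03, -5.16710937e+01, -3.68589163e+01,  2.96677558e-05,
        6.18957449e-03,  4.42279838e-05]), 'tool_pos': array([239.29517461, 630.42233844, 230.05048263]), 'tool_rot': array([[-9.34913775e-01,  3.54874027e-01, -8.10730297e-04],
       [ 3.54874948e-01,  9.34911734e-01, -1.95489716e-03],
       [ 6.42190408e-05, -2.11536815e-03, -9.99997761e-01]]), 'contact_force': array([-0.51166072,  0.18382549, -0.49242068]), 'torque': array([ 0.00971274, -0.01995916,  0.05971487]), 'grip_force': 0.0, 'gripper_width': 85.29368580875607} -18.700000000000003
```

View pics/top0.png

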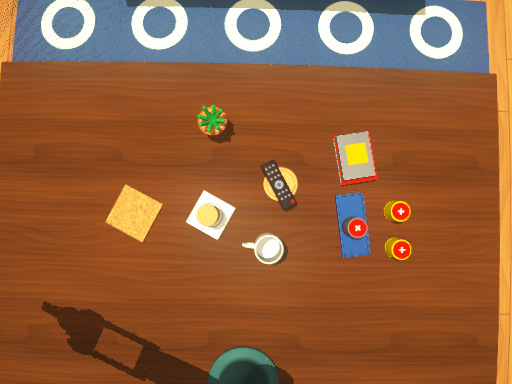

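View pics/scene0.png

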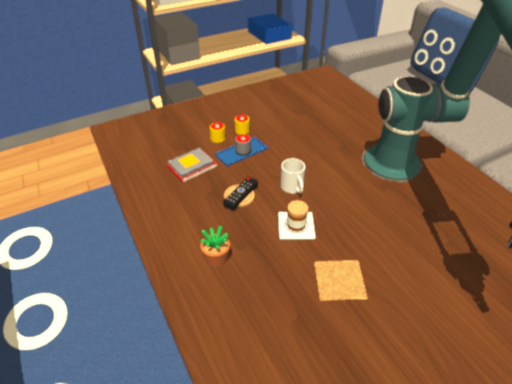

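The top view shows the mat (134,213), pad with candle (210,215), remote on coaster (279,185), tray with speaker (353,226), mug (267,248), plant (212,120), books (355,158) and two yellow decoys (400,211), (401,249). The scene view agrees with it.

```bash
cat > m.py <<'E'
from h import *
def mask(hsv,lo,hi,roi):
    m=cv2.inRange(hsv,np.array(lo),np.array(hi));k=np.zeros_like(m);x0,y0,x1,y1=roi;k[y0:y1,x0:x1]=m[y0:y1,x0:x1];return k
def big(m,hull=False):
    c=max(cv2.findContours(m,cv2.RETR_EXTERNAL,cv2.CHAIN_APPROX_NONE)[0],key=cv2.contourArea);return c
def rect(d,m,z):
    p=onz(d,big(m)[:,0],z)[:,:2].astype(np.float32);r=cv2.minAreaRect(p)
    b=cv2.boxPoints(r);e=max([b[1]-b[0],b[2]-b[1]],key=np.linalg.norm);return np.round(r[0],1),np.round(r[1],1),round(np.degrees(np.arctan2(e[1],e[0])),1)
def circ(d,m,z):
    p=onz(d,big(m)[:,0],z)[:,:2].astype(np.float32);c,r=cv2.minEnclosingCircle(p);return np.round(p.min(0)/2+p.max(0)/2,1),np.round(c,1),round(2*r,1)
E
python3 - <<'E'
from m import *
d=np.load("pics/top0.npy",allow_pickle=True).item();h=cv2.cvtColor(d["image"],cv2.COLOR_BGR2HSV)
for u,v in[(134,213),(196,203),(225,225),(209,215),(279,185),(266,188),(292,180),(345,205),(357,222),(400,205),(300,200)]:print((u,v),h[v,u])
print("mat",rect(d,mask(h,(8,90,150),(30,255,255),(100,175,170,250)),6))
print("pad",rect(d,mask(h,(0,0,150),(180,60,255),(180,185,242,245)),10))
print("candle",circ(d,mask(h,(8,75,100),(30,255,255),(190,195,230,235)),88))
print("coaster",circ(d,mask(h,(8,90,150),(30,255,255),(255,160,305,210)),10))
print("remote",rect(d,mask(h,(0,0,0),(180,110,75),(250,150,305,215)),34))
print("tray",rect(d,mask(h,(100,100,60),(125,255,255),(330,185,378,262)),9))
print("speaker",circ(d,mask(h,(172,150,120),(180,255,255),(340,210,375,245))|mask(h,(0,150,120),(6,255,255),(340,210,375,245)),63))
E
```

```text
(134, 213) [ 21 167 253]
(196, 203) [ 26  44 244]
(225, 225) [ 21  70 214]
(209, 215) [ 25 130 255]
(279, 185) [109 166 230]
(266, 188) [ 25 138 254]
(292, 180) [ 25 140 254]
(345, 205) [107 156 188]
(357, 222) [  3 248 253]
(400, 205) [  3 255 253]
(300, 200) [ 11 193 153]
mat (array([500.8, 341.6]), array([215.3, 212.3]), np.float32(1.7))
pad (array([502.7, 110.1]), array([110.2, 109.7]), np.float32(62.1))
candle (array([503.4, 108.6], dtype=float32), array([505.3, 108. ]), 65.4)
coaster (array([577.1, -60.7], dtype=float32), array([570.3, -60.6]), 107.1)
remote (array([ 527.5, -115. ]), array([0., 0.]), np.float32(0.0))
tray (array([ 481.2, -320.1]), array([188. ,  85.2]), np.float32(7.5))
speaker (array([ 475.6, -319.4], dtype=float32), array([ 475.6, -319. ]), 52.6)
```

Run:
```python
from m import *
d=np.load("pics/top0.npy",allow_pickle=True).item();h=cv2.cvtColor(d["image"],cv2.COLOR_BGR2HSV)
print("mat",rect(d,mask(h,(15,90,200),(30,255,255),(100,175,170,250)),6))
print("candle",circ(d,mask(h,(15,100,225),(30,255,255),(190,195,230,235)),88))
cm=mask(h,(17,90,200),(30,255,255),(255,160,305,210))
P=np.vstack([c[:,0] for c in cv2.findContours(cm,cv2.RETR_EXTERNAL,cv2.CHAIN_APPROX_NONE)[0] if cv2.contourArea(c)>40])
W=onz(d,P,10)[:,:2].astype(np.float32);c,r=cv2.minEnclosingCircle(W);print("coaster",c,2*r)
# remote: not wood, not coaster: dark or colourless
print("wood/remote px",h[170,262],h[200,288],h[175,275],h[168,268])
rm=mask(h,(0,0,0),(180,255,105),(250,150,305,215))|mask(h,(30,0,0),(172,255,255),(250,150,305,215))
rm=cv2.morphologyEx(rm,cv2.MORPH_CLOSE,np.ones((3,3)));print("remote",rect(d,rm,34))
o=np.hstack([cv2.resize(d["image"][150:215,250:305],None,fx=6,fy=6),cv2.cvtColor(cv2.resize(rm[150:215,250:305],None,fx=6,fy=6),cv2.COLOR_GRAY2BGR)]);cv2.imwrite("pics/rm.png",o)
# scene-view crosscheck of speaker/candle tops
s=np.load("pics/scene0.npy",allow_pickle=True).item();g=cv2.cvtColor(s["image"],cv2.COLOR_BGR2HSV)
roi=(234,130,252,150);print("speaker(scene)",circ(s,mask(g,(172,150,100),(180,255,255),roi)|mask(g,(0,150,100),(6,255,255),roi),63))
print("mat(scene)",rect(s,mask(g,(13,90,180),(30,255,255),(305,255,375,305)),6))
print("tray(scene)",rect(s,mask(g,(100,100,40),(125,255,255),(210,132,275,170)),9))
```

```text
mat (array([503.3, 343.8]), array([130.9, 131.3]), np.float32(-26.4))
candle (array([504.7, 110.1], dtype=float32), array([504.1, 109.7]), 61.0)
coaster (600.638671875, -98.09442138671875) 102.89446258544922
wood/remote px [ 11 177  95] [10 89 83] [ 12  81 101] [10 88 84]
remote (array([593.2, -92.1]), array([156.2,  46.1]), np.float32(28.9))
speaker(scene) (array([ 470.9, -318.2], dtype=float32), array([ 471.9, -320.5]), 55.4)
mat(scene) (array([500.2, 343.8]), array([135.3, 133.8]), np.float32(63.3))
tray(scene) (array([ 481.1, -315.4]), array([188.3,  85.5]), np.float32(7.3))
```

View pics/rm.png

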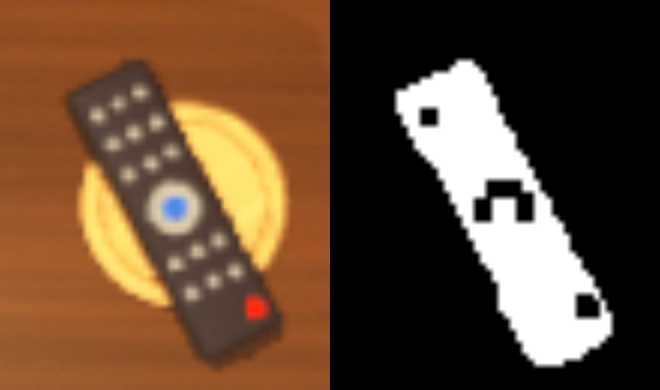

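The remote outline (156 × 46) is centred at crop (175,211), which is image (279,185). The coaster lies slightly right of and above it, so the measured sizes all match those given. The plan is speaker to mat, remote to tray, candle to coaster, then speaker to pad.

>>> carry_out([
  {"x": 0.45,"y": -0.85,"z": 0,"twist": -0.095},
  {"x": 0.45,"y": -0.85,"z": 0,"twist": -0.095},
  {"x": 0.45,"y": -0.85,"z": 0,"twist": -0.095},
  {"x": 0.45,"y": -0.85,"z": 0,"twist": -0.095},
  {"x": 0.45,"y": -0.85,"z": 0,"twist": -0.095},
  {"x": 0.45,"y": -0.85,"z": 0,"twist": -0.095},
  {"x": 0.45,"y": -0.85,"z": 0,"twist": -0.095},
  {"x": 0.45,"y": -0.85,"z": 0,"twist": -0.095},
], gripper=1)

```text
t: 0.9
tool_pos: [419.8, 289.1, 230.9]
tool_rot: [[-0.008, 1.0, -0.0], [1.0, 0.008, -0.0], [-0.0, -0.0, -1.0]]
contact_force: [1.6, -0.2, -0.3]
gripper_width: 85.7
grip_force: 0.0
```

>>> carry_out([
  {"x": 0.14,"y": -0.97,"z": 0,"twist": 0},
  {"x": 0.14,"y": -0.97,"z": 0,"twist": 0},
  {"x": 0.14,"y": -0.97,"z": 0,"twist": 0},
  {"x": 0.14,"y": -0.97,"z": 0,"twist": 0},
  {"x": 0.14,"y": -0.97,"z": 0,"twist": 0},
  {"x": 0.14,"y": -0.97,"z": 0,"twist": 0},
  {"x": 0.14,"y": -0.97,"z": 0,"twist": 0},
  {"x": 0.14,"y": -0.97,"z": 0,"twist": 0},
])

```text
t: 1.7
tool_pos: [475.1, -98.9, 231.1]
tool_rot: [[-0.014, 1.0, 0.0], [1.0, 0.014, 0.0], [0.0, 0.0, -1.0]]
contact_force: [0.8, 0.9, 0.0]
gripper_width: 85.5
grip_force: 0.0
```

>>> carry_out([
  {"x": 0,"y": -0.9,"z": 0,"twist": 0},
  {"x": 0,"y": -0.9,"z": 0,"twist": 0},
  {"x": 0,"y": -0.9,"z": 0,"twist": 0},
  {"x": 0,"y": -0.9,"z": 0,"twist": 0},
  {"x": 0,"y": -0.8,"z": 0,"twist": 0},
  {"x": 0,"y": 0,"z": -0.7,"twist": 0},
  {"x": 0,"y": 0,"z": -0.7,"twist": 0},
  {"x": 0,"y": 0,"z": -0.6,"twist": 0},
])

```text
t: 2.5
tool_pos: [474.6, -317.1, 129.2]
tool_rot: [[-0.013, 1.0, -0.001], [1.0, 0.013, 0.001], [0.001, -0.001, -1.0]]
contact_force: [-0.2, 0.8, -0.9]
gripper_width: 85.5
grip_force: 0.0
```

Run:
```python
from m import *
print(ctrl.read_state()["tool_pos"].round(1))
d=imaging.get_image("wrist");cv2.imwrite("pics/w1.png",d["image"]);np.save("pics/w1.npy",d,allow_pickle=True)
g=cv2.cvtColor(d["image"],cv2.COLOR_BGR2HSV)
print(circ(d,mask(g,(172,150,100),(180,255,255),(0,0,512,384))|mask(g,(0,150,100),(6,255,255),(0,0,512,384)),63))
```

```text
[ 474.6 -317.1  129.2]
(array([ 473.8, -319.9], dtype=float32), array([ 473.8, -320. ]), 52.1)
```

View pics/w1.png

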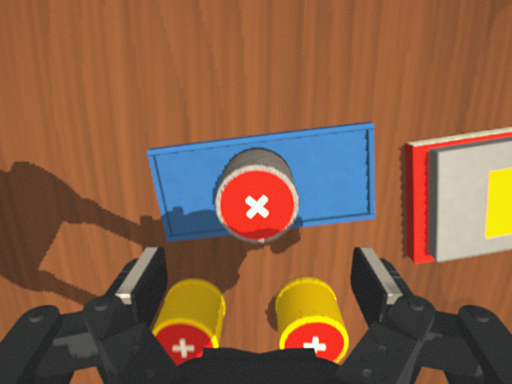

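The speaker top is at (257,205) px, which puts it at (473.8, -319.9). That agrees with the top view, and the fingers straddle it clear of the yellow decoys.

>>> carry_out([
  {"x": 0,"y": -0.06,"z": -0.3,"twist": 0},
  {"x": 0,"y": 0,"z": -0.4,"twist": 0},
  {"x": 0,"y": 0,"z": -0.4,"twist": 0},
  {"x": 0,"y": 0,"z": -0.4,"twist": 0},
  {"x": 0,"y": 0,"z": -0.3,"twist": 0},
  {"x": 0,"y": 0,"z": -0.3,"twist": 0},
  {"x": 0,"y": 0,"z": 0,"twist": 0},
  {"x": 0,"y": 0,"z": 0,"twist": 0},
])

```text
t: 3.35
tool_pos: [475.8, -320.1, 26.4]
tool_rot: [[-0.014, 1.0, 0.0], [1.0, 0.014, -0.0], [-0.0, 0.0, -1.0]]
contact_force: [0.2, -0.5, 0.7]
gripper_width: 85.2
grip_force: 0.0
```

>>> carry_out([
  {"x": 0,"y": 0,"z": 0,"twist": 0},
  {"x": 0,"y": 0,"z": 0,"twist": 0},
  {"x": 0,"y": 0,"z": 0,"twist": 0},
  {"x": 0,"y": 0,"z": 0,"twist": 0},
  {"x": 0,"y": 0,"z": 0,"twist": 0},
  {"x": 0,"y": 0,"z": 0,"twist": 0},
  {"x": 0,"y": 0,"z": 0,"twist": 0},
  {"x": 0,"y": 0,"z": 0,"twist": 0},
], gripper=-1)

```text
t: 4.15
tool_pos: [476.6, -320.8, 27.8]
tool_rot: [[-0.014, 1.0, 0.002], [1.0, 0.014, -0.002], [-0.002, 0.002, -1.0]]
contact_force: [-0.1, 0.3, 6.7]
gripper_width: 58.9
grip_force: 65.3
```

>>> carry_out([
  {"x": 0,"y": 0,"z": 0.1,"twist": 0},
  {"x": 0,"y": 0,"z": 0.3,"twist": 0},
  {"x": 0,"y": 0,"z": 0.5,"twist": 0},
  {"x": 0,"y": 0,"z": 0.6,"twist": 0},
  {"x": 0,"y": 0,"z": 0.6,"twist": 0},
  {"x": 0,"y": 0.2,"z": 0.5,"twist": 0},
  {"x": 0,"y": 0.4,"z": 0.3,"twist": 0},
  {"x": 0,"y": 0.6,"z": 0.1,"twist": 0},
])

```text
t: 4.95
tool_pos: [476.8, -261.1, 179.8]
tool_rot: [[-0.012, 1.0, 0.004], [1.0, 0.012, -0.003], [-0.003, 0.004, -1.0]]
contact_force: [-0.4, 1.3, -2.8]
gripper_width: 58.9
grip_force: 65.0
```

>>> carry_out([
  {"x": 0.05,"y": 0.8,"z": 0,"twist": 0},
  {"x": 0.05,"y": 0.9,"z": 0,"twist": 0},
  {"x": 0.05,"y": 0.9,"z": 0,"twist": 0},
  {"x": 0.05,"y": 0.9,"z": 0,"twist": 0},
  {"x": 0.05,"y": 0.9,"z": 0,"twist": 0},
  {"x": 0.05,"y": 0.9,"z": 0,"twist": 0},
  {"x": 0.05,"y": 0.9,"z": 0,"twist": 0},
  {"x": 0.05,"y": 0.9,"z": 0,"twist": 0},
])

```text
t: 5.75
tool_pos: [494.9, 96.9, 177.0]
tool_rot: [[-0.014, 1.0, 0.0], [1.0, 0.014, 0.0], [0.0, 0.0, -1.0]]
contact_force: [0.8, 0.2, -2.9]
gripper_width: 59.0
grip_force: 65.0
```

>>> carry_out([
  {"x": 0.05,"y": 0.9,"z": 0,"twist": 0},
  {"x": 0.05,"y": 0.9,"z": 0,"twist": 0},
  {"x": 0.02,"y": 0.8,"z": 0,"twist": 0},
  {"x": 0,"y": 0.8,"z": 0,"twist": 0},
  {"x": 0,"y": 0.6,"z": 0,"twist": 0},
  {"x": 0,"y": 0.5,"z": 0,"twist": 0},
  {"x": 0,"y": 0.2,"z": 0,"twist": 0},
  {"x": 0,"y": 0,"z": 0,"twist": 0},
])

```text
t: 6.55
tool_pos: [501.1, 331.0, 176.5]
tool_rot: [[-0.016, 1.0, -0.0], [1.0, 0.016, -0.0], [-0.0, -0.0, -1.0]]
contact_force: [-1.0, 0.0, -2.1]
gripper_width: 58.4
grip_force: 65.0
```

>>> carry_out([
  {"x": 0.02,"y": 0.15,"z": -0.2,"twist": 0},
  {"x": 0,"y": 0.1,"z": -0.5,"twist": 0},
  {"x": 0,"y": 0,"z": -0.6,"twist": 0},
  {"x": 0,"y": 0,"z": -0.6,"twist": 0},
  {"x": 0,"y": 0,"z": -0.5,"twist": 0},
  {"x": 0,"y": 0,"z": -0.3,"twist": 0},
  {"x": 0,"y": 0,"z": -0.1,"twist": 0},
  {"x": 0,"y": 0,"z": 0,"twist": 0},
])

```text
t: 7.35
tool_pos: [502.4, 341.9, 35.7]
tool_rot: [[-0.013, 1.0, -0.001], [1.0, 0.013, -0.001], [-0.001, -0.001, -1.0]]
contact_force: [-0.8, -0.3, -1.9]
gripper_width: 58.5
grip_force: 65.0
```

>>> carry_out([
  {"x": 0,"y": 0,"z": -0.04,"twist": 0},
  {"x": 0,"y": 0,"z": 0,"twist": 0},
  {"x": 0,"y": 0,"z": 0,"twist": 0},
  {"x": 0,"y": 0,"z": 0,"twist": 0},
  {"x": 0,"y": 0,"z": 0,"twist": 0},
  {"x": 0,"y": 0,"z": 0,"twist": 0},
  {"x": 0,"y": 0,"z": 0,"twist": 0},
  {"x": 0,"y": 0,"z": 0,"twist": 0},
])

```text
t: 8.15
tool_pos: [502.5, 342.6, 34.2]
tool_rot: [[-0.014, 1.0, -0.0], [1.0, 0.014, -0.0], [-0.0, -0.0, -1.0]]
contact_force: [-0.3, -0.4, -2.2]
gripper_width: 58.4
grip_force: 65.0
```

>>> carry_out([
  {"x": 0,"y": 0,"z": -0.03,"twist": 0},
  {"x": 0,"y": 0,"z": -0.02,"twist": 0},
  {"x": 0,"y": 0,"z": -0.02,"twist": 0},
  {"x": 0,"y": 0,"z": -0.02,"twist": 0},
  {"x": 0,"y": 0,"z": 0,"twist": 0},
  {"x": 0,"y": 0,"z": 0,"twist": 0},
  {"x": 0,"y": 0,"z": 0,"twist": 0},
  {"x": 0,"y": 0,"z": 0,"twist": 0},
])

```text
t: 8.95
tool_pos: [502.6, 342.6, 29.9]
tool_rot: [[-0.014, 1.0, 0.0], [1.0, 0.014, 0.0], [0.0, 0.0, -1.0]]
contact_force: [-0.7, -0.1, -0.6]
gripper_width: 58.8
grip_force: 65.2
```

>>> carry_out([
  {"x": 0,"y": 0,"z": -0.02,"twist": 0},
  {"x": 0,"y": 0,"z": 0,"twist": 0},
  {"x": 0,"y": 0,"z": 0,"twist": 0},
  {"x": 0,"y": 0,"z": 0,"twist": 0},
  {"x": 0,"y": 0,"z": 0,"twist": 0},
  {"x": 0,"y": 0,"z": 0,"twist": 0},
  {"x": 0,"y": 0,"z": 0,"twist": 0},
  {"x": 0,"y": 0,"z": 0,"twist": 0},
])

```text
t: 9.75
tool_pos: [502.6, 342.6, 29.8]
tool_rot: [[-0.014, 1.0, -0.0], [1.0, 0.014, 0.0], [0.0, -0.0, -1.0]]
contact_force: [-3.7, -1.8, 5.6]
gripper_width: 58.6
grip_force: 66.0
```

>>> carry_out([
  {"x": 0,"y": 0,"z": 0,"twist": 0},
  {"x": 0,"y": 0,"z": 0,"twist": 0},
  {"x": 0,"y": 0,"z": 0,"twist": 0},
  {"x": 0,"y": 0,"z": 0,"twist": 0},
  {"x": 0,"y": 0,"z": 0,"twist": 0},
  {"x": 0,"y": 0,"z": 0,"twist": 0},
  {"x": 0,"y": 0,"z": 0,"twist": 0},
  {"x": 0,"y": 0,"z": 0,"twist": 0},
], gripper=1)

```text
t: 10.55
tool_pos: [502.6, 342.6, 28.8]
tool_rot: [[-0.014, 1.0, 0.0], [1.0, 0.014, 0.0], [0.0, 0.0, -1.0]]
contact_force: [-0.9, 0.1, 0.4]
gripper_width: 85.5
grip_force: 0.0
```

>>> carry_out([
  {"x": 0,"y": 0,"z": 0.1,"twist": 0},
  {"x": 0,"y": 0,"z": 0.3,"twist": 0},
  {"x": 0,"y": 0,"z": 0.5,"twist": 0},
  {"x": 0,"y": 0,"z": 0.6,"twist": 0},
  {"x": 0,"y": 0,"z": 0.6,"twist": 0},
  {"x": 0,"y": 0,"z": 0.6,"twist": 0},
  {"x": 0,"y": 0,"z": 0.4,"twist": 0},
  {"x": 0,"y": 0,"z": 0.2,"twist": 0},
])

```text
t: 11.35
tool_pos: [504.0, 343.5, 198.2]
tool_rot: [[-0.014, 1.0, 0.005], [1.0, 0.014, 0.003], [0.003, 0.005, -1.0]]
contact_force: [0.1, -1.0, -0.3]
gripper_width: 85.5
grip_force: 0.0
```

>>> carry_out([
  {"x": 0.2,"y": -0.9,"z": 0,"twist": -0.086},
  {"x": 0.2,"y": -0.9,"z": 0,"twist": -0.086},
  {"x": 0.2,"y": -0.9,"z": 0,"twist": -0.086},
  {"x": 0.2,"y": -0.9,"z": 0,"twist": -0.086},
  {"x": 0.2,"y": -0.9,"z": 0,"twist": -0.086},
  {"x": 0.2,"y": -0.9,"z": 0,"twist": -0.086},
  {"x": 0.2,"y": -0.9,"z": 0,"twist": -0.086},
  {"x": 0.2,"y": -0.9,"z": 0,"twist": -0.086},
])

```text
t: 12.15
tool_pos: [582.3, -19.3, 193.8]
tool_rot: [[0.878, 0.478, -0.0], [0.478, -0.878, 0.0], [-0.0, -0.0, -1.0]]
contact_force: [-0.1, 0.4, -0.6]
gripper_width: 85.1
grip_force: 0.0
```

Run:
```python
from m import *
print(ctrl.read_state()["tool_pos"].round(1))
d=imaging.get_image("top");cv2.imwrite("pics/t1.png",d["image"])
```

```text
[582.3 -19.3 193.8]
```

View pics/t1.png

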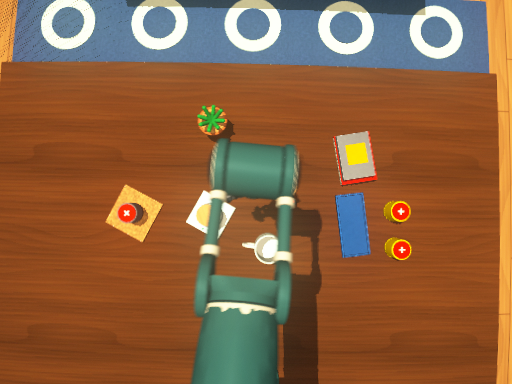

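The speaker stands on the mat at about (128,213) px, a shift its height accounts for, and the tray is now clear.

>>> carry_out([
  {"x": 0.1,"y": -0.7,"z": 0,"twist": 0},
  {"x": 0.1,"y": -0.6,"z": 0,"twist": 0},
  {"x": 0.02,"y": -0.16,"z": -0.3,"twist": 0},
  {"x": 0,"y": 0,"z": -0.5,"twist": 0},
  {"x": 0,"y": 0,"z": -0.5,"twist": 0},
  {"x": 0,"y": 0,"z": -0.3,"twist": 0},
  {"x": 0,"y": 0,"z": 0,"twist": 0},
  {"x": 0,"y": 0,"z": 0,"twist": 0},
])

```text
t: 13.0
tool_pos: [593.4, -89.8, 113.6]
tool_rot: [[0.875, 0.484, -0.001], [0.484, -0.875, 0.0], [-0.001, -0.001, -1.0]]
contact_force: [0.2, -0.8, 0.8]
gripper_width: 85.6
grip_force: 0.0
```

Run:
```python
from m import *
s=ctrl.read_state();print(s["tool_pos"].round(1))
d=imaging.get_image("wrist");cv2.imwrite("pics/w2.png",d["image"]);np.save("pics/w2.npy",d,allow_pickle=True)
```

```text
[593.4 -89.8 113.6]
```

View pics/w2.png

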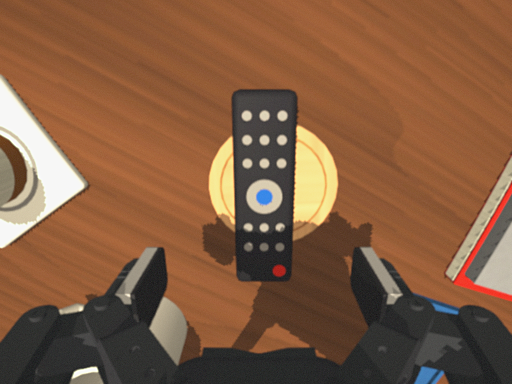

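Remote corners are about (233,90), (297,90), (291,280) and (238,280) px. The mug shows at (175,335), near the left finger, so I'll compute that clearance.

Run:
```python
from m import *
d=np.load("pics/w2.npy",allow_pickle=True).item()
p=onz(d,[(233,90),(297,90),(291,280),(238,280)],34);print(p.round(1),p.mean(0).round(1))
a=(p[0]+p[1]-p[2]-p[3]);print("len",np.linalg.norm(a)/2,"ang",np.degrees(np.arctan2(a[1],a[0])))
g=cv2.cvtColor(d["image"],cv2.COLOR_BGR2HSV);cm=mask(g,(15,90,200),(30,255,255),(195,110,345,250))
P=np.vstack([c[:,0] for c in cv2.findContours(cm,cv2.RETR_EXTERNAL,cv2.CHAIN_APPROX_NONE)[0] if cv2.contourArea(c)>100]);c,r=cv2.minEnclosingCircle(onz(d,P,10)[:,:2].astype(np.float32));print("coaster",c,2*r)
t=np.load("pics/top0.npy",allow_pickle=True).item();h=cv2.cvtColor(t["image"],cv2.COLOR_BGR2HSV)
m=mask(h,(0,0,150),(180,70,255),(253,230,290,268));print("mug",circ(t,m,90))
y=ctrl.read_state()["tool_rot"][:,1];print("closing dir",y.round(3))
```

```text
[[ 651.   -39.1   34. ]
 [ 671.6  -76.2   34. ]
 [ 543.7 -147.6   34. ]
 [ 523.1 -110.3   34. ]] [597.4 -93.3  34. ]
len 146.4016147490627 ang 29.16978548817037
coaster (599.5001220703125, -100.12987518310547) 103.43722534179688
mug (array([414.3, -61.5], dtype=float32), array([414.3, -60.5]), 86.6)
closing dir [ 0.484 -0.875  0.001]
```

>>> carry_out([
  {"x": 0.04,"y": -0.06,"z": -0.2,"twist": 0},
  {"x": 0,"y": 0,"z": -0.4,"twist": 0},
  {"x": 0,"y": 0,"z": -0.4,"twist": 0},
  {"x": 0,"y": 0,"z": -0.4,"twist": 0},
  {"x": 0,"y": 0,"z": -0.3,"twist": 0},
  {"x": 0,"y": 0,"z": -0.2,"twist": 0},
  {"x": 0,"y": 0,"z": 0,"twist": 0},
  {"x": 0,"y": 0,"z": 0,"twist": 0},
])

```text
t: 13.85
tool_pos: [596.0, -93.5, 19.2]
tool_rot: [[0.875, 0.483, 0.001], [0.483, -0.875, -0.0], [0.001, 0.0, -1.0]]
contact_force: [0.0, -0.5, 0.3]
gripper_width: 85.8
grip_force: 0.0
```

>>> carry_out([
  {"x": 0,"y": 0,"z": 0,"twist": 0},
  {"x": 0,"y": 0,"z": 0,"twist": 0},
  {"x": 0,"y": 0,"z": 0,"twist": 0},
  {"x": 0,"y": 0,"z": 0,"twist": 0},
  {"x": 0,"y": 0,"z": 0,"twist": 0},
  {"x": 0,"y": 0,"z": 0,"twist": 0},
  {"x": 0,"y": 0,"z": 0,"twist": 0},
  {"x": 0,"y": 0,"z": 0,"twist": 0},
], gripper=-1)

```text
t: 14.65
tool_pos: [596.7, -93.7, 20.0]
tool_rot: [[0.875, 0.483, 0.002], [0.483, -0.875, -0.0], [0.002, 0.001, -1.0]]
contact_force: [1.3, -0.1, 6.0]
gripper_width: 43.4
grip_force: 63.6
```

>>> carry_out([
  {"x": 0,"y": 0,"z": 0.1,"twist": 0},
  {"x": 0,"y": 0,"z": 0.3,"twist": 0},
  {"x": 0,"y": 0,"z": 0.4,"twist": 0},
  {"x": 0,"y": 0,"z": 0.5,"twist": 0},
  {"x": 0,"y": 0,"z": 0.5,"twist": 0},
  {"x": 0,"y": 0,"z": 0.3,"twist": 0},
  {"x": 0,"y": 0,"z": 0.1,"twist": 0},
  {"x": 0,"y": 0,"z": 0,"twist": 0},
])

```text
t: 15.45
tool_pos: [595.9, -93.5, 129.6]
tool_rot: [[0.875, 0.483, 0.001], [0.483, -0.875, -0.0], [0.001, 0.001, -1.0]]
contact_force: [-0.5, 0.4, -1.5]
gripper_width: 43.3
grip_force: 62.9
```

>>> carry_out([
  {"x": -0.1,"y": -0.3,"z": 0,"twist": 0},
  {"x": -0.3,"y": -0.6,"z": 0,"twist": -0.04},
  {"x": -0.4,"y": -0.7,"z": 0,"twist": -0.05},
  {"x": -0.4,"y": -0.7,"z": 0,"twist": -0.05},
  {"x": -0.4,"y": -0.8,"z": 0,"twist": -0.05},
  {"x": -0.4,"y": -0.8,"z": 0,"twist": -0.05},
  {"x": -0.2,"y": -0.4,"z": 0,"twist": 0},
  {"x": -0.1,"y": -0.2,"z": 0,"twist": 0},
])

```text
t: 16.25
tool_pos: [477.8, -320.4, 127.0]
tool_rot: [[0.992, 0.124, -0.003], [0.124, -0.992, 0.001], [-0.003, -0.002, -1.0]]
contact_force: [-0.4, 0.2, -0.1]
gripper_width: 43.2
grip_force: 62.9
```

Run:
```python
from m import *
s=ctrl.read_state();print(s["tool_pos"].round(1),s["tool_rot"][:,1].round(3),s["gripper_width"])
d=imaging.get_image("wrist");cv2.imwrite("pics/w3.png",d["image"]);np.save("pics/w3.npy",d,allow_pickle=True)
```

```text
[ 477.8 -320.4  127. ] [ 0.124 -0.992 -0.002] 43.23135771612434
```

View pics/w3.png

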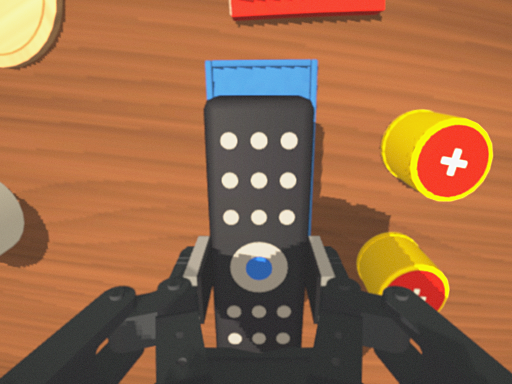

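The remote is held square between the pads above the tray, whose far edge runs from (207,61) to (317,60) px. Both decoys are clear of the right finger.

>>> carry_out([
  {"x": 0.06,"y": 0.04,"z": -0.2,"twist": 0},
  {"x": 0,"y": 0,"z": -0.4,"twist": 0},
  {"x": 0,"y": 0,"z": -0.5,"twist": 0},
  {"x": 0,"y": 0,"z": -0.5,"twist": 0},
  {"x": 0,"y": 0,"z": -0.4,"twist": 0},
  {"x": 0,"y": 0,"z": -0.1,"twist": 0},
  {"x": 0,"y": 0,"z": -0.04,"twist": 0},
  {"x": 0,"y": 0,"z": 0,"twist": 0},
])

```text
t: 17.1
tool_pos: [484.3, -315.9, 22.0]
tool_rot: [[0.992, 0.128, 0.0], [0.128, -0.992, -0.0], [0.0, 0.0, -1.0]]
contact_force: [-0.3, 0.2, -1.4]
gripper_width: 43.6
grip_force: 62.9
```

>>> carry_out([
  {"x": 0,"y": 0,"z": -0.03,"twist": 0},
  {"x": 0,"y": 0,"z": 0,"twist": 0},
  {"x": 0,"y": 0,"z": 0,"twist": 0},
  {"x": 0,"y": 0,"z": 0,"twist": 0},
  {"x": 0,"y": 0,"z": 0,"twist": 0},
  {"x": 0,"y": 0,"z": 0,"twist": 0},
  {"x": 0,"y": 0,"z": 0,"twist": 0},
  {"x": 0,"y": 0,"z": 0,"twist": 0},
])

```text
t: 17.9
tool_pos: [483.5, -316.5, 20.2]
tool_rot: [[0.992, 0.127, -0.0], [0.127, -0.992, 0.0], [-0.0, -0.0, -1.0]]
contact_force: [-0.1, 0.1, -1.5]
gripper_width: 43.5
grip_force: 62.9
```

>>> carry_out([
  {"x": -0.04,"y": -0.03,"z": -0.04,"twist": 0},
  {"x": 0,"y": 0,"z": -0.03,"twist": 0},
  {"x": 0,"y": 0,"z": -0.02,"twist": 0},
  {"x": 0,"y": 0,"z": -0.02,"twist": 0},
  {"x": 0,"y": 0,"z": 0,"twist": 0},
  {"x": 0,"y": 0,"z": 0,"twist": 0},
  {"x": 0,"y": 0,"z": 0,"twist": 0},
  {"x": 0,"y": 0,"z": 0,"twist": 0},
])

```text
t: 18.7
tool_pos: [481.6, -318.0, 14.9]
tool_rot: [[0.992, 0.127, 0.0], [0.127, -0.992, -0.0], [0.0, 0.0, -1.0]]
contact_force: [-0.6, -0.1, -1.3]
gripper_width: 43.2
grip_force: 62.9
```

>>> carry_out([
  {"x": 0,"y": 0,"z": -0.02,"twist": 0},
  {"x": 0,"y": 0,"z": -0.01,"twist": 0},
  {"x": 0,"y": 0,"z": 0,"twist": 0},
  {"x": 0,"y": 0,"z": 0,"twist": 0},
  {"x": 0,"y": 0,"z": 0,"twist": 0},
  {"x": 0,"y": 0,"z": 0,"twist": 0},
  {"x": 0,"y": 0,"z": 0,"twist": 0},
  {"x": 0,"y": 0,"z": 0,"twist": 0},
])

```text
t: 19.5
tool_pos: [481.8, -318.1, 14.0]
tool_rot: [[0.992, 0.127, 0.0], [0.127, -0.992, -0.0], [0.0, 0.0, -1.0]]
contact_force: [-2.6, 1.4, 4.6]
gripper_width: 43.4
grip_force: 63.6
```

>>> carry_out([
  {"x": 0,"y": 0,"z": 0,"twist": 0},
  {"x": 0,"y": 0,"z": 0,"twist": 0},
  {"x": 0,"y": 0,"z": 0,"twist": 0},
  {"x": 0,"y": 0,"z": 0,"twist": 0},
  {"x": 0,"y": 0,"z": 0,"twist": 0},
  {"x": 0,"y": 0,"z": 0,"twist": 0},
  {"x": 0,"y": 0,"z": 0,"twist": 0},
  {"x": 0,"y": 0,"z": 0,"twist": 0},
], gripper=1)

```text
t: 20.3
tool_pos: [481.6, -318.0, 13.3]
tool_rot: [[0.992, 0.127, 0.0], [0.127, -0.992, -0.0], [0.0, 0.0, -1.0]]
contact_force: [-0.5, 0.2, 0.3]
gripper_width: 85.4
grip_force: 0.0
```

>>> carry_out([
  {"x": 0,"y": 0,"z": 0.1,"twist": 0},
  {"x": 0,"y": 0,"z": 0.4,"twist": 0},
  {"x": 0,"y": 0,"z": 0.6,"twist": 0},
  {"x": 0,"y": 0,"z": 0.7,"twist": 0},
  {"x": 0,"y": 0,"z": 0.7,"twist": 0},
  {"x": 0,"y": 0,"z": 0.6,"twist": 0},
  {"x": 0,"y": 0,"z": 0.4,"twist": 0},
  {"x": 0,"y": 0,"z": 0.1,"twist": 0},
])

```text
t: 21.1
tool_pos: [483.2, -319.2, 197.3]
tool_rot: [[0.992, 0.127, 0.005], [0.127, -0.992, -0.004], [0.005, 0.004, -1.0]]
contact_force: [-0.5, -0.3, 0.3]
gripper_width: 85.4
grip_force: 0.0
```

>>> carry_out([
  {"x": 0,"y": 0.8,"z": 0,"twist": 0.055},
  {"x": 0.1,"y": 0.9,"z": 0,"twist": 0.055},
  {"x": 0.1,"y": 0.9,"z": 0,"twist": 0.055},
  {"x": 0.1,"y": 0.9,"z": 0,"twist": 0.055},
  {"x": 0.1,"y": 0.9,"z": 0,"twist": 0.055},
  {"x": 0.06,"y": 0.9,"z": 0,"twist": 0.055},
  {"x": 0,"y": 0.9,"z": 0,"twist": 0.055},
  {"x": 0,"y": 0.9,"z": 0,"twist": 0.055},
])

```text
t: 21.9
tool_pos: [503.6, 38.8, 192.2]
tool_rot: [[0.681, 0.732, -0.002], [0.732, -0.681, -0.0], [-0.001, -0.001, -1.0]]
contact_force: [0.9, 0.5, 0.4]
gripper_width: 85.3
grip_force: 0.0
```

>>> carry_out([
  {"x": 0,"y": 0.8,"z": 0,"twist": 0},
  {"x": 0,"y": 0.5,"z": 0,"twist": 0},
  {"x": 0,"y": 0.1,"z": -0.1,"twist": 0},
  {"x": 0,"y": 0,"z": -0.3,"twist": 0},
  {"x": 0,"y": 0,"z": -0.4,"twist": 0},
  {"x": 0,"y": 0,"z": -0.1,"twist": 0},
  {"x": 0,"y": 0,"z": 0,"twist": 0},
  {"x": 0,"y": 0,"z": 0,"twist": 0},
])

```text
t: 22.7
tool_pos: [504.7, 106.2, 148.2]
tool_rot: [[0.684, 0.729, -0.0], [0.729, -0.684, -0.0], [-0.0, -0.0, -1.0]]
contact_force: [0.8, 0.5, 0.4]
gripper_width: 85.5
grip_force: 0.0
```

Run:
```python
from m import *
s=ctrl.read_state();print(s["tool_pos"].round(1),s["tool_rot"][:,1].round(3),s["joint_positions"].round())
d=imaging.get_image("wrist");t=imaging.get_image("top");cv2.imwrite("pics/w4.png",np.hstack([d["image"][:,:],t["image"]])[:, :]);np.save("pics/w4.npy",d,allow_pickle=True);np.save("pics/t2.npy",t,allow_pickle=True)
cv2.imwrite("pics/w4.png",np.vstack([d["image"],t["image"][150:300]]))
```

```text
[504.7 106.2 148.2] [ 0.729 -0.684 -0.   ] [  9.   2. 116.  -0.  62.  52.]
```

View pics/w4.png

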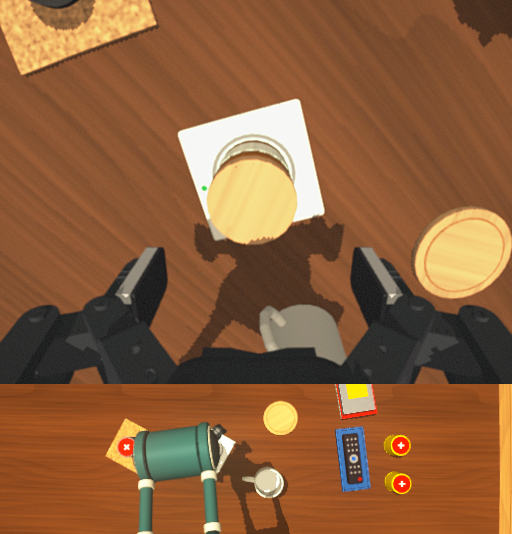

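The remote lies in the tray (353,460 in the lower strip). The candle lid is at (252,202) px, and the coaster is now fully visible at (281,417) in the strip.

Run:
```python
from m import *
d=np.load("pics/w4.npy",allow_pickle=True).item();g=cv2.cvtColor(d["image"],cv2.COLOR_BGR2HSV)
print("lid",circ(d,mask(g,(12,75,150),(30,255,255),(195,154,305,250)),88))
print("pad",rect(d,mask(g,(0,0,150),(180,50,255),(170,90,330,250)),10))
t=np.load("pics/t2.npy",allow_pickle=True).item();h=cv2.cvtColor(t["image"],cv2.COLOR_BGR2HSV)
print("coaster",circ(t,mask(h,(17,90,200),(30,255,255),(255,160,305,210)),10))
print("tray",rect(t,mask(h,(100,100,60),(125,255,255),(330,185,378,262)),9))
print("remote",rect(t,cv2.morphologyEx(mask(h,(0,0,0),(180,120,105),(337,195,369,257)),cv2.MORPH_CLOSE,np.ones((3,3))),28))
```

```text
lid (array([502.9, 111.1], dtype=float32), array([503.4, 111.1]), 65.1)
pad (array([501.9, 109.2]), array([108.8, 108.7]), np.float32(61.9))
coaster (array([601. , -97.9], dtype=float32), array([600.8, -97.9]), 103.0)
tray (array([ 481.2, -320.1]), array([188. ,  85.4]), np.float32(7.4))
remote (array([ 483.1, -313.2]), array([149.3,  47.5]), np.float32(7.4))
```

>>> carry_out([
  {"x": -0.02,"y": 0.09,"z": -0.1,"twist": 0},
  {"x": 0,"y": 0,"z": -0.3,"twist": 0},
  {"x": 0,"y": 0,"z": -0.5,"twist": 0},
  {"x": 0,"y": 0,"z": -0.5,"twist": 0},
  {"x": 0,"y": 0,"z": -0.5,"twist": 0},
  {"x": 0,"y": 0,"z": -0.3,"twist": 0},
  {"x": 0,"y": 0,"z": 0,"twist": 0},
  {"x": 0,"y": 0,"z": 0,"twist": 0},
])

```text
t: 23.6
tool_pos: [503.0, 111.6, 37.6]
tool_rot: [[0.683, 0.73, -0.001], [0.73, -0.683, -0.0], [-0.001, -0.001, -1.0]]
contact_force: [0.7, -1.2, 0.1]
gripper_width: 85.3
grip_force: 0.0
```

>>> carry_out([
  {"x": 0,"y": 0,"z": 0,"twist": 0},
  {"x": 0,"y": 0,"z": 0,"twist": 0},
  {"x": 0,"y": 0,"z": 0,"twist": 0},
  {"x": 0,"y": 0,"z": 0,"twist": 0},
  {"x": 0,"y": 0,"z": 0,"twist": 0},
  {"x": 0,"y": 0,"z": 0,"twist": 0},
  {"x": 0,"y": 0,"z": 0,"twist": 0},
  {"x": 0,"y": 0,"z": 0,"twist": 0},
], gripper=-1)

```text
t: 24.4
tool_pos: [505.0, 111.9, 39.8]
tool_rot: [[0.683, 0.73, 0.003], [0.73, -0.683, 0.001], [0.003, 0.002, -1.0]]
contact_force: [0.0, -0.6, 6.7]
gripper_width: 60.8
grip_force: 65.8
```

>>> carry_out([
  {"x": 0,"y": 0,"z": 0.1,"twist": 0},
  {"x": 0,"y": 0,"z": 0.3,"twist": 0},
  {"x": 0,"y": 0,"z": 0.4,"twist": 0},
  {"x": 0,"y": 0,"z": 0.4,"twist": 0},
  {"x": 0,"y": 0,"z": 0.4,"twist": 0},
  {"x": 0,"y": 0,"z": 0.3,"twist": 0},
  {"x": 0,"y": 0,"z": 0.1,"twist": 0},
  {"x": 0,"y": 0,"z": 0,"twist": 0},
])

```text
t: 25.2
tool_pos: [503.7, 111.6, 138.7]
tool_rot: [[0.683, 0.73, 0.001], [0.73, -0.683, 0.0], [0.001, 0.001, -1.0]]
contact_force: [0.9, 0.3, -3.9]
gripper_width: 61.2
grip_force: 65.8
```

>>> carry_out([
  {"x": 0.1,"y": -0.2,"z": 0,"twist": 0},
  {"x": 0.2,"y": -0.5,"z": 0,"twist": 0},
  {"x": 0.3,"y": -0.7,"z": 0,"twist": 0},
  {"x": 0.4,"y": -0.8,"z": 0,"twist": 0},
  {"x": 0.4,"y": -0.8,"z": 0,"twist": 0},
  {"x": 0.3,"y": -0.7,"z": 0,"twist": 0},
  {"x": 0.2,"y": -0.4,"z": 0,"twist": 0},
  {"x": 0.04,"y": -0.1,"z": 0,"twist": 0},
])

```text
t: 26.0
tool_pos: [600.9, -101.3, 136.9]
tool_rot: [[0.685, 0.728, -0.001], [0.728, -0.685, -0.0], [-0.001, -0.001, -1.0]]
contact_force: [-0.4, 0.9, -3.5]
gripper_width: 60.8
grip_force: 66.2
```

>>> carry_out([
  {"x": 0,"y": 0,"z": -0.2,"twist": 0},
  {"x": 0,"y": 0,"z": -0.4,"twist": 0},
  {"x": 0,"y": 0,"z": -0.5,"twist": 0},
  {"x": 0,"y": 0,"z": -0.4,"twist": 0},
  {"x": 0,"y": 0,"z": -0.3,"twist": 0},
  {"x": 0,"y": 0,"z": 0,"twist": 0},
  {"x": 0,"y": 0,"z": 0,"twist": 0},
  {"x": 0,"y": 0,"z": 0,"twist": 0},
])

```text
t: 26.8
tool_pos: [601.7, -98.3, 49.6]
tool_rot: [[0.683, 0.73, 0.002], [0.73, -0.683, -0.0], [0.001, 0.002, -1.0]]
contact_force: [-0.5, 0.4, -2.4]
gripper_width: 61.4
grip_force: 66.1
```

>>> carry_out([
  {"x": -0.01,"y": 0,"z": -0.08,"twist": 0},
  {"x": 0,"y": 0,"z": -0.06,"twist": 0},
  {"x": 0,"y": 0,"z": -0.03,"twist": 0},
  {"x": 0,"y": 0,"z": 0,"twist": 0},
  {"x": 0,"y": 0,"z": 0,"twist": 0},
  {"x": 0,"y": 0,"z": 0,"twist": 0},
  {"x": 0,"y": 0,"z": 0,"twist": 0},
  {"x": 0,"y": 0,"z": 0,"twist": 0},
])

```text
t: 27.6
tool_pos: [600.1, -98.6, 39.9]
tool_rot: [[0.683, 0.73, 0.0], [0.73, -0.683, -0.0], [0.0, 0.0, -1.0]]
contact_force: [-0.7, -0.5, -1.6]
gripper_width: 60.8
grip_force: 66.4
```

>>> carry_out([
  {"x": 0,"y": 0,"z": -0.02,"twist": 0},
  {"x": 0,"y": 0,"z": -0.02,"twist": 0},
  {"x": 0,"y": 0,"z": 0,"twist": 0},
  {"x": 0,"y": 0,"z": 0,"twist": 0},
  {"x": 0,"y": 0,"z": 0,"twist": 0},
  {"x": 0,"y": 0,"z": 0,"twist": 0},
  {"x": 0,"y": 0,"z": 0,"twist": 0},
  {"x": 0,"y": 0,"z": 0,"twist": 0},
])

```text
t: 28.4
tool_pos: [600.1, -98.6, 39.8]
tool_rot: [[0.683, 0.73, -0.0], [0.73, -0.683, -0.0], [-0.0, 0.0, -1.0]]
contact_force: [-6.7, 0.8, 10.5]
gripper_width: 60.9
grip_force: 67.4
```

>>> carry_out([
  {"x": 0,"y": 0,"z": 0.02,"twist": 0},
  {"x": 0,"y": 0,"z": 0,"twist": 0},
  {"x": 0,"y": 0,"z": 0,"twist": 0},
  {"x": 0,"y": 0,"z": 0,"twist": 0},
  {"x": 0,"y": 0,"z": 0,"twist": 0},
  {"x": 0,"y": 0,"z": 0,"twist": 0},
  {"x": 0,"y": 0,"z": 0,"twist": 0},
  {"x": 0,"y": 0,"z": 0,"twist": 0},
])

```text
t: 29.2
tool_pos: [600.3, -98.6, 39.8]
tool_rot: [[0.683, 0.73, 0.0], [0.73, -0.683, -0.0], [0.0, 0.0, -1.0]]
contact_force: [-3.6, -0.7, 7.5]
gripper_width: 61.0
grip_force: 66.5
```

>>> carry_out([
  {"x": 0,"y": 0,"z": 0,"twist": 0},
  {"x": 0,"y": 0,"z": 0,"twist": 0},
  {"x": 0,"y": 0,"z": 0,"twist": 0},
  {"x": 0,"y": 0,"z": 0,"twist": 0},
  {"x": 0,"y": 0,"z": 0,"twist": 0},
  {"x": 0,"y": 0,"z": 0,"twist": 0},
  {"x": 0,"y": 0,"z": 0,"twist": 0},
  {"x": 0,"y": 0,"z": 0,"twist": 0},
], gripper=1)

```text
t: 30.0
tool_pos: [600.1, -98.4, 38.8]
tool_rot: [[0.683, 0.73, 0.0], [0.73, -0.683, -0.0], [0.0, 0.0, -1.0]]
contact_force: [0.6, -0.3, -0.1]
gripper_width: 85.1
grip_force: 0.0
```

>>> carry_out([
  {"x": 0,"y": 0,"z": 0.1,"twist": 0},
  {"x": 0,"y": 0,"z": 0.3,"twist": 0},
  {"x": 0,"y": 0,"z": 0.5,"twist": 0},
  {"x": 0,"y": 0,"z": 0.6,"twist": 0},
  {"x": 0,"y": 0,"z": 0.6,"twist": 0},
  {"x": 0,"y": 0,"z": 0.6,"twist": 0},
  {"x": 0,"y": 0,"z": 0.3,"twist": 0},
  {"x": 0,"y": 0,"z": 0.1,"twist": 0},
])

```text
t: 30.8
tool_pos: [601.6, -98.8, 197.3]
tool_rot: [[0.683, 0.73, 0.005], [0.73, -0.683, -0.001], [0.003, 0.005, -1.0]]
contact_force: [-0.0, -0.7, 0.2]
gripper_width: 85.7
grip_force: 0.0
```

>>> carry_out([
  {"x": -0.2,"y": 0.8,"z": 0,"twist": 0},
  {"x": -0.2,"y": 0.9,"z": 0,"twist": 0},
  {"x": -0.2,"y": 0.9,"z": 0,"twist": 0},
  {"x": -0.2,"y": 0.9,"z": 0,"twist": 0},
  {"x": -0.2,"y": 0.9,"z": 0,"twist": 0},
  {"x": -0.2,"y": 0.9,"z": 0,"twist": 0},
  {"x": -0.2,"y": 0.9,"z": 0,"twist": 0},
  {"x": -0.2,"y": 0.9,"z": 0,"twist": 0},
])

```text
t: 31.6
tool_pos: [518.4, 257.9, 192.2]
tool_rot: [[0.683, 0.73, -0.002], [0.73, -0.683, -0.001], [-0.002, -0.001, -1.0]]
contact_force: [0.3, -0.3, 0.1]
gripper_width: 85.5
grip_force: 0.0
```

>>> carry_out([
  {"x": -0.2,"y": 0.9,"z": 0,"twist": 0},
  {"x": -0.16,"y": 0.6,"z": 0,"twist": 0},
  {"x": 0,"y": 0.2,"z": -0.2,"twist": 0},
  {"x": 0,"y": 0,"z": -0.4,"twist": 0},
  {"x": 0,"y": 0,"z": -0.4,"twist": 0},
  {"x": 0,"y": 0,"z": -0.2,"twist": 0},
  {"x": 0,"y": 0,"z": 0,"twist": 0},
  {"x": 0,"y": 0,"z": 0,"twist": 0},
])

```text
t: 32.4
tool_pos: [502.2, 340.9, 133.5]
tool_rot: [[0.684, 0.73, -0.001], [0.73, -0.684, -0.001], [-0.001, -0.0, -1.0]]
contact_force: [0.4, -0.4, 0.3]
gripper_width: 85.3
grip_force: 0.0
```

Run:
```python
from m import *
s=ctrl.read_state();print(s["tool_pos"].round(1),s["tool_rot"][:,1].round(3),s["joint_positions"].round())
d=imaging.get_image("wrist");t=imaging.get_image("top")
cv2.imwrite("pics/w5.png",np.vstack([d["image"],t["image"][150:300]]))
g=cv2.cvtColor(d["image"],cv2.COLOR_BGR2HSV);h=cv2.cvtColor(t["image"],cv2.COLOR_BGR2HSV);r=(0,0,512,384)
print("speaker",circ(d,mask(g,(172,150,100),(180,255,255),r)|mask(g,(0,150,100),(6,255,255),r),65))
print("pad",rect(t,mask(h,(0,0,150),(180,60,255),(180,185,242,245)),10))
```

```text
[502.2 340.9 133.5] [ 0.73  -0.684 -0.   ] [ 32.  12. 106.  -0.  62.  75.]
speaker (array([503.3, 342.8], dtype=float32), array([503.1, 342.8]), 52.1)
pad (array([502.7, 110.1]), array([110.2, 109.7]), np.float32(62.1))
```

View pics/w5.png

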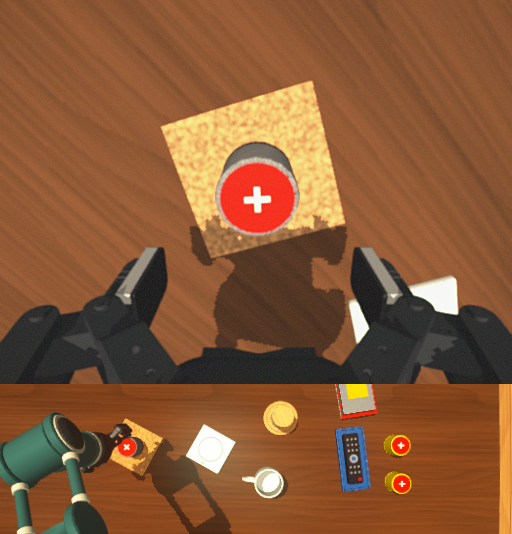

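The speaker is upright in the middle of the mat at (257,198) px. In the lower strip the candle stands on the coaster (281,417) and the pad (211,449) is free.

>>> carry_out([
  {"x": 0.01,"y": 0.03,"z": -0.2,"twist": 0},
  {"x": 0,"y": 0,"z": -0.4,"twist": 0},
  {"x": 0,"y": 0,"z": -0.5,"twist": 0},
  {"x": 0,"y": 0,"z": -0.5,"twist": 0},
  {"x": 0,"y": 0,"z": -0.3,"twist": 0},
  {"x": 0,"y": 0,"z": -0.2,"twist": 0},
  {"x": 0,"y": 0,"z": 0,"twist": 0},
  {"x": 0,"y": 0,"z": 0,"twist": 0},
])

```text
t: 33.3
tool_pos: [503.2, 343.4, 29.4]
tool_rot: [[0.683, 0.73, 0.001], [0.73, -0.683, 0.001], [0.001, 0.0, -1.0]]
contact_force: [0.8, 0.2, -0.3]
gripper_width: 85.0
grip_force: 0.0
```

>>> carry_out([
  {"x": 0,"y": 0,"z": 0,"twist": 0},
  {"x": 0,"y": 0,"z": 0,"twist": 0},
  {"x": 0,"y": 0,"z": 0,"twist": 0},
  {"x": 0,"y": 0,"z": 0,"twist": 0},
  {"x": 0,"y": 0,"z": 0,"twist": 0},
  {"x": 0,"y": 0,"z": 0,"twist": 0},
  {"x": 0,"y": 0,"z": 0,"twist": 0},
  {"x": 0,"y": 0,"z": 0,"twist": 0},
], gripper=-1)

```text
t: 34.1
tool_pos: [503.8, 343.9, 30.5]
tool_rot: [[0.683, 0.73, 0.003], [0.73, -0.683, 0.002], [0.003, 0.001, -1.0]]
contact_force: [-1.6, 0.3, 5.9]
gripper_width: 58.8
grip_force: 65.2
```

>>> carry_out([
  {"x": 0,"y": 0,"z": 0.1,"twist": 0},
  {"x": 0,"y": 0,"z": 0.3,"twist": 0},
  {"x": 0,"y": 0,"z": 0.4,"twist": 0},
  {"x": 0,"y": 0,"z": 0.4,"twist": 0},
  {"x": 0,"y": 0,"z": 0.4,"twist": 0},
  {"x": 0,"y": 0,"z": 0.3,"twist": 0},
  {"x": 0,"y": 0,"z": 0.1,"twist": 0},
  {"x": 0,"y": 0,"z": 0,"twist": 0},
])

```text
t: 34.9
tool_pos: [502.9, 343.3, 129.8]
tool_rot: [[0.683, 0.73, 0.001], [0.73, -0.683, 0.001], [0.002, 0.0, -1.0]]
contact_force: [0.3, -0.7, -2.3]
gripper_width: 58.5
grip_force: 64.9
```

>>> carry_out([
  {"x": 0,"y": -0.3,"z": 0,"twist": 0},
  {"x": 0,"y": -0.7,"z": 0,"twist": 0},
  {"x": 0,"y": -0.9,"z": 0,"twist": 0},
  {"x": 0,"y": -0.9,"z": 0,"twist": 0},
  {"x": 0,"y": -0.9,"z": 0,"twist": 0},
  {"x": 0,"y": -0.6,"z": 0,"twist": 0},
  {"x": 0,"y": -0.3,"z": 0,"twist": 0},
  {"x": 0,"y": -0.07,"z": 0,"twist": 0},
])

```text
t: 35.7
tool_pos: [501.5, 107.6, 127.7]
tool_rot: [[0.685, 0.728, -0.002], [0.728, -0.685, -0.0], [-0.002, -0.001, -1.0]]
contact_force: [0.7, 0.3, -2.7]
gripper_width: 58.5
grip_force: 65.1
```

>>> carry_out([
  {"x": 0,"y": 0,"z": -0.2,"twist": 0},
  {"x": 0,"y": 0,"z": -0.4,"twist": 0},
  {"x": 0,"y": 0,"z": -0.4,"twist": 0},
  {"x": 0,"y": 0,"z": -0.4,"twist": 0},
  {"x": 0,"y": 0,"z": -0.2,"twist": 0},
  {"x": 0,"y": 0,"z": -0.1,"twist": 0},
  {"x": 0,"y": 0,"z": 0,"twist": 0},
  {"x": 0,"y": 0,"z": 0,"twist": 0},
])

```text
t: 36.5
tool_pos: [503.3, 110.0, 44.4]
tool_rot: [[0.683, 0.73, 0.001], [0.73, -0.683, 0.0], [0.001, 0.001, -1.0]]
contact_force: [0.5, -0.1, -2.0]
gripper_width: 58.6
grip_force: 65.1
```

>>> carry_out([
  {"x": -0.01,"y": 0,"z": -0.08,"twist": 0},
  {"x": 0,"y": 0,"z": -0.05,"twist": 0},
  {"x": 0,"y": 0,"z": -0.03,"twist": 0},
  {"x": 0,"y": 0,"z": -0.02,"twist": 0},
  {"x": 0,"y": 0,"z": 0,"twist": 0},
  {"x": 0,"y": 0,"z": 0,"twist": 0},
  {"x": 0,"y": 0,"z": 0,"twist": 0},
  {"x": 0,"y": 0,"z": 0,"twist": 0},
])

```text
t: 37.3
tool_pos: [502.1, 109.6, 34.9]
tool_rot: [[0.683, 0.73, 0.0], [0.73, -0.683, 0.0], [0.0, 0.0, -1.0]]
contact_force: [-0.5, 0.2, -2.9]
gripper_width: 58.6
grip_force: 65.1
```

>>> carry_out([
  {"x": 0,"y": 0,"z": -0.02,"twist": 0},
  {"x": 0,"y": 0,"z": -0.02,"twist": 0},
  {"x": 0,"y": 0,"z": 0,"twist": 0},
  {"x": 0,"y": 0,"z": 0,"twist": 0},
  {"x": 0,"y": 0,"z": 0,"twist": 0},
  {"x": 0,"y": 0,"z": 0,"twist": 0},
  {"x": 0,"y": 0,"z": 0,"twist": 0},
  {"x": 0,"y": 0,"z": 0,"twist": 0},
])

```text
t: 38.1
tool_pos: [502.3, 109.5, 34.5]
tool_rot: [[0.683, 0.73, -0.0], [0.73, -0.683, -0.0], [-0.0, 0.0, -1.0]]
contact_force: [-4.5, -1.3, 10.5]
gripper_width: 58.6
grip_force: 66.6
```

In contact with the pad; release, lift and move aside for a check.

>>> carry_out([
  {"x": 0,"y": 0,"z": 0.02,"twist": 0},
  {"x": 0,"y": 0,"z": 0,"twist": 0},
  {"x": 0,"y": 0,"z": 0,"twist": 0},
  {"x": 0,"y": 0,"z": 0,"twist": 0},
  {"x": 0,"y": 0,"z": 0,"twist": 0},
  {"x": 0,"y": 0,"z": 0,"twist": 0},
  {"x": 0,"y": 0,"z": 0,"twist": 0},
  {"x": 0,"y": 0,"z": 0,"twist": 0},
])

```text
t: 38.9
tool_pos: [502.5, 109.6, 34.5]
tool_rot: [[0.683, 0.73, 0.001], [0.73, -0.683, 0.0], [0.0, 0.0, -1.0]]
contact_force: [-2.0, -1.0, 6.2]
gripper_width: 58.5
grip_force: 65.5
```

>>> carry_out([
  {"x": 0,"y": 0,"z": 0,"twist": 0},
  {"x": 0,"y": 0,"z": 0,"twist": 0},
  {"x": 0,"y": 0,"z": 0,"twist": 0},
  {"x": 0,"y": 0,"z": 0,"twist": 0},
  {"x": 0,"y": 0,"z": 0,"twist": 0},
  {"x": 0,"y": 0,"z": 0,"twist": 0},
  {"x": 0,"y": 0,"z": 0,"twist": 0},
  {"x": 0,"y": 0,"z": 0,"twist": 0},
], gripper=1)

```text
t: 39.7
tool_pos: [502.1, 109.6, 33.8]
tool_rot: [[0.683, 0.73, 0.0], [0.73, -0.683, -0.0], [0.0, 0.0, -1.0]]
contact_force: [0.8, -0.7, 0.3]
gripper_width: 85.2
grip_force: 0.0
```

>>> carry_out([
  {"x": 0,"y": 0,"z": 0.1,"twist": 0},
  {"x": 0,"y": 0,"z": 0.3,"twist": 0},
  {"x": 0,"y": 0,"z": 0.5,"twist": 0},
  {"x": 0,"y": 0,"z": 0.6,"twist": 0},
  {"x": 0,"y": 0,"z": 0.6,"twist": 0},
  {"x": 0,"y": 0,"z": 0.6,"twist": 0},
  {"x": 0,"y": 0,"z": 0.3,"twist": 0},
  {"x": 0,"y": 0,"z": 0.1,"twist": 0},
])

```text
t: 40.5
tool_pos: [503.4, 109.8, 191.2]
tool_rot: [[0.683, 0.73, 0.004], [0.73, -0.683, 0.001], [0.003, 0.003, -1.0]]
contact_force: [0.2, 0.9, -0.2]
gripper_width: 85.5
grip_force: 0.0
```

>>> carry_out([
  {"x": -0.05,"y": 0.9,"z": 0,"twist": 0},
  {"x": -0.05,"y": 0.9,"z": 0,"twist": 0},
  {"x": -0.05,"y": 0.9,"z": 0,"twist": 0},
  {"x": -0.05,"y": 0.9,"z": 0,"twist": 0},
  {"x": -0.05,"y": 0.9,"z": 0,"twist": 0},
  {"x": -0.05,"y": 0.6,"z": 0,"twist": 0},
  {"x": 0,"y": 0,"z": 0,"twist": 0},
  {"x": 0,"y": 0,"z": 0,"twist": 0},
])

```text
t: 41.3
tool_pos: [485.9, 364.4, 186.7]
tool_rot: [[0.682, 0.731, -0.003], [0.731, -0.682, -0.002], [-0.004, -0.0, -1.0]]
contact_force: [0.4, -0.1, 0.1]
gripper_width: 85.2
grip_force: 0.0
```

Run:
```python
from m import *
t=imaging.get_image("top");h=cv2.cvtColor(t["image"],cv2.COLOR_BGR2HSV);cv2.imwrite("pics/t9.png",t["image"])
r=(185,185,240,245)
print("speaker",circ(t,mask(h,(172,150,120),(180,255,255),r)|mask(h,(0,200,150),(6,255,255),r),69))
cm=mask(h,(15,60,120),(32,255,255),(255,155,305,212));print("coaster+candle",circ(t,cm,10))
s=imaging.get_image("scene");cv2.imwrite("pics/s9.png",s["image"])
a=cv2.resize(t["image"][150:220,180:310],None,fx=3,fy=3);b=cv2.resize(s["image"][130:250,200:330],(390,360))
cv2.imwrite("pics/f.png",np.vstack([a,b]))
```

```text
speaker (array([503. , 109.7], dtype=float32), array([503.8, 109.8]), 47.5)
coaster+candle (array([601. , -97.9], dtype=float32), array([601. , -98.2]), 104.6)
```

View pics/f.png

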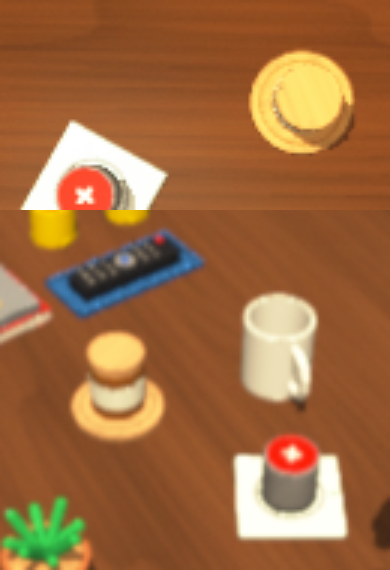

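The candle (lid at about (310,94) in the crop) and the speaker (85,195) stand upright and centred, the remote lies flat in the tray, and the bystanders are in place.

```bash
python3 -c "
from h import *
print(ticket.finish_job())"
```

```text
the job is handed in; nothing more can be done
None
```

I handed the job in at about 41 s of the 112 s: remote flat in the tray, candle on the coaster, speaker on the charging pad (after parking on the cork mat), all let go; the final pictures show them in place, but the hand-in returned no verdict.

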